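Try, free and hold the centrifuge cover

TASK

The cover of the bench centrifuge may or may not be caught by its latch, and nothing outside shows which. Before you touch the release button, tug the cover upward by its bar handle; if it is caught, let go, press the button down to free it, then lift the cover by its handle. The cover has no stay and falls shut, so finish with the gripper still holding it steadily by the handle, raised to about 45 degrees, so that a colleague can take the tubes out; leave the other things on the bench where they are.

Things in the scene. Friction and masses are not known exactly. Their poses are not given: they have to be found in the camera images.
- centrifuge: Compact white bench centrifuge, 218 mm deep, 180 mm wide, deck 90 mm high; does not move. Origin at bench height under its round chamber's centre; own -x axis points to its front, z up. A hook hidden under the deck is in (it catches a loop under the cover's front) or out (cover free) at the start; nothing outside shows which. Once the button has driven it out it stays out.
- cover (a joint): Angle of the round grey windowed cover (164 mm across, top 109 mm above the bench, about 0.32 kg), hinged at the deck's rear: 0 shut, grows as its front rises, stop at 1.25 rad. It drops shut from any angle. When caught it has about 3 mm of play at the latch and stops near 0.02 rad; when free it just rises.
- handle (a point): Centre of the steel bar handle on the cover's top near its front: round bar 12 mm thick, 68 mm long between two posts, along the centrifuge's y axis, 34 mm above the cover's top. Shut: x = -56 mm, y = 0 of the centrifuge, 143 mm above the bench (130 mm in front of the hinge line, 45 mm above it). Moves with the cover; the bar can turn between the fingers of an upright gripper.
- hinge (a point): Middle of the cover's hinge line, on the centrifuge at x = +74 mm, 98 mm above the bench; the line runs along the centrifuge's y axis.
- button_top (a point): Centre of the top of the round black release button (31 mm across) when up, on the front of the deck at x = -109 mm, y = 0 of the centrifuge, 102 mm above the bench, standing 12 mm above the deck; a low grey ring 3 mm high surrounds it. This point does not move with the button.
- release (a joint): Travel of the release button: 0 up (at every start), 0.010 m fully down. It goes down stiffly at about 3 N and stays down. On its way it drives the hook out: after 8 mm the cover is free, the rest is margin.
- dropper_a: Brown glass dropper bottle with a red rubber teat, 38 mm across, 109 mm high, stands loose left of the centrifuge; origin at its foot.
- dropper_b: Green glass dropper bottle with a red rubber teat, same size, beside the other; origin at its foot.
- dish: Glass petri dish, 64 mm across, 17 mm high, loose on the bench left of the centrifuge; origin at its underside.
- tape: Roll of label tape lying flat, 96 mm across, 25 mm high, loose right of the centrifuge; origin at its underside.
- bung: Tan rubber stopper, 37 mm across, 28 mm high, loose on the bench just left of the centrifuge, 28 to 45 mm from its side to the stopper's centre; origin at its underside.
- pen: Marker pen lying on the bench, 136 mm long, 17 mm thick, loose left of the centrifuge near the front edge; origin at its underside.
- weigh_bottle: Small glass weighing bottle with a knobbed lid, 37 mm across, 51 mm high, loose on the bench just right of the centrifuge, 30 to 45 mm from its side to the bottle's centre; origin at its underside.

How it is judged:
By the outcome, as a careful person would: the job done as asked, in the order asked, and still so for the second after the job is handed in, while the arm keeps its last pose, push and grip.
It also fails if it takes over 58 s, if anything falls off the work surface, if the arm or the gripper's body presses on something with over 40 N, if the wrist force passes 120 N, or if a joint passes its speed limit or range.

ROBOT

A 6-joint arm with a two-finger parallel gripper is mounted at the origin on a cart in front of the work surface, level with it; the furniture and walls round the work are solid. World frame = base frame: x ahead of the robot, y to its left, z up, the work surface at z = 0. Lengths are in m, angles in degrees, forces in N, time in s.
With the tool pointing down it reaches from about 0.4 to 0.825 m from the base axis. Payload 7 kg.
Tool frame: the origin (TCP) lies on the centre line of the jaws, within the pads' length; the fingertips stand 17 mm ahead of it and the grasp point (between the pads) lies 2 mm behind it; z points along the fingers, y is the direction in which the jaws open and shut (so a half turn about z gives the same grasp; the last joint's range is limited). The gripper opens to 88 mm and grips with 3 to 60 N. Pads are 19 mm wide; open, the fingers measure 130 mm over their backs; the gripper's body (78 mm by 193 mm) begins 47 mm behind the grasp point.
Start: joints at [-49.211, 20.546, 0.682, 0, -70.136, -16.507], TCP at [0.278, -0.615, 0.224] pointing down, gripper open.
Joint ranges: [-176.03, 176.03], [-82.01, 121.73], [-58.28, 71.71], [-173.87, 95.51], [-174.79, -0.11], [-173.66, 173.66]. Speed limits (degrees/s): [136.94, 136.94, 172.46, 180, 180, 180].

INTERFACE

Orientations are given as [roll, pitch, yaw] about the fixed x, y, z axes, in that order (R = Rz(yaw) Ry(pitch) Rx(roll)).
In Python, from plant import telemetry, vision, close_job, recognise, silhouettes, place_of gives the robot as it stands.
- The arm moves only by the shell command python3 -m handwheel 'ROWS'. ROWS is JSON, a list that holds one entry, the list of rows, each a list of 5 numbers: the shift along the tool's x, y, z in m, then the turn about the tool's z in rad, then the closure, from 0 (fully open) to 1 (shut). In form: [[[tx, ty, tz, yaw, gripper], ...]]. A call has 1 to 20 rows; each row shifts and turns the commanded pose from where the row before left it, along the tool's axes as they then stand; what a row does not reach is not made up. A row lasts 1/12 s, in which the tool goes at most 41.7 mm and 7.16 degrees, less where a joint would pass 70% of its speed; a pose out of reach is approached as far as the arm can. A call with a gripper value outside its range is refused whole. The fingers move at their own pace and stop on an object; the grip force is fixed at half the most. Time passes only in rows, so rows that do not move let the fingers close. It gives the time, the measured TCP pose, the force and the opening at its end, in the units of the state.
- telemetry.get_obs(): the state, without advancing time (a new reading comes with each control period).
- vision.snapshot(name): name is "scene" or "top" or "wrist"; returns a dict with "color" (480x640x3 uint8, red, green, blue), "mtx" (3x3 intrinsics, pixels), "cam_to_world" (4x4, takes a point from camera to world coordinates); the wrist camera has in their place "tool_from_camera" (4x4, takes a point from camera to tool coordinates, whose origin is the TCP and whose axes are the flange's). Camera axes: x right, y down, z forward; pixel columns grow to the right and rows downward; lengths in m; the calibration is good to about 2 mm. A picture is of the moment at which its call begins: read the wrist's pose just before it. There is no depth.
- close_job(): hands the job in, once; it reports no verdict.
Trained networks look in a picture, given as the dict that the camera call returned (one of the last four; its "shot" number tells which), for a name from the list of things; names that differ only in an ending like _2 or _b are one class to them, and where a whole thing is asked for, a point or a joint stands for the part that bears it (a point fixed in the world has none). Each returns a list of dicts, best first, with "conf" (0 to 1); they miss things now and then, are a little off and sometimes report something else, mostly with a low value. They report only what shows in the picture. A call takes as long as a camera call.
- recognise(name, picture): "xy" ([column, row] in pixels, amid what is visible of it).
- silhouettes(name, picture): "region" (480x640 bool, what is visible of it) and "xy" ([column, row] in pixels, amid what is visible of it).
- place_of(name, picture): "xy" ([column, row] in pixels: a listed point, or the origin of a listed thing).
The state is a dict: "clock": time; "joint_pos": joint angles; "qvel": joint speeds; "tau": joint torques, N m; "tool_pos": TCP position; "orientation": TCP orientation; "force": force on the tool from outside, world axes, zero at the start; "moment": the same for the moment, N m; "opening": finger opening in m.
Only numpy, scipy, OpenCV 4.12 (cv2) and the standard library are available. Lean on these libraries where they do the work, as an engineer would, in place of code of your own. Each camera call takes 0.05 s, during which the arm holds its last target.

## Working session

There is one attempt and no reset: what is moved stays moved. The work goes in short steps, Python scripts to look and compute and a shell command to move; the robot and the scene stay as the last step left them, time stands still between calls to the robot, and variables do not carry over. Pictures are saved under pics/ and viewed, and the job is handed in when it is done.

```bash
ls; mkdir -p pics
cat > h.py <<'E'
import numpy as np, cv2
from plant import telemetry, vision, close_job, recognise, silhouettes, place_of
def save(p,n): cv2.imwrite('pics/'+n,cv2.cvtColor(p['color'],cv2.COLOR_RGB2BGR))
E
python3 - <<'E'
from h import *
o=telemetry.get_obs(); print(o)
for n in('scene','top'):
    p=vision.snapshot(n); save(p,n+'0.png'); print(n,p['mtx'].tolist() if hasattr(p['mtx'],'tolist') else p['mtx']); print(np.round(p['cam_to_world'],4))
    for t in('handle','button_top','hinge','centrifuge','bung','weigh_bottle','dropper_a','dropper_b','tape'):
        print(t,[(np.round(r['xy'],1).tolist(),round(r['conf'],2)) for r in place_of(t,p)[:3]])
E
```

```text
pics
{'clock': 0.0, 'joint_pos': array([-4.92123340e+01,  2.05918298e+01,  6.32819330e-01, -1.92946710e-02,
       -7.01355353e+01, -1.65080642e+01]), 'qvel': array([ 0.02360076,  0.10049134, -0.00710991, -0.03899416,  0.08015067,
       -0.09648008]), 'tau': array([ 8.46180901e-04, -5.82716203e+01,  2.93065381e+01,  6.99698389e+00,
        6.93502690e-03, -1.27570288e-04]), 'tool_pos': array([ 0.27732901, -0.6148493 ,  0.22261358]), 'orientation': array([ 1.79904197e+02, -9.47727713e-03, -1.55726962e+02]), 'force': array([ 0.05359505, -0.45438186,  0.51847284]), 'moment': array([ 0.02632932, -0.03526562, -0.02027383]), 'opening': 0.08779507447586178}
scene [[542.6885636002513, 0.0, 324.119823345262], [0.0, 542.6885636002513, 239.2402024177627], [0.0, 0.0, 1.0]]
[[-0.5152 -0.6807  0.5209 -0.207 ]
 [-0.857   0.4009 -0.3238  0.2063]
 [ 0.0116 -0.6132 -0.7898  1.2175]
 [ 0.      0.      0.      1.    ]]
handle []
button_top []
hinge []
centrifuge []
bung [([260.4, 296.3], 0.73)]
weigh_bottle []
dropper_a [([197.2, 292.0], 0.81), ([217.1, 288.5], 0.77)]
dropper_b [([197.2, 292.0], 0.81), ([217.1, 288.5], 0.77)]
tape [([437.9, 229.9], 0.77), ([197.6, 291.8], 0.23)]
top [[448.7063782114147, 0.0, 316.9900823051639], [0.0, 448.7063782114147, 236.42198891360482], [0.0, 0.0, 1.0]]
[[-0.0267 -0.9946  0.1004  0.4403]
 [-0.9996  0.0261 -0.0064 -0.2406]
 [ 0.0037 -0.1005 -0.9949  1.0642]
 [ 0.      0.      0.      1.    ]]
handle [([344.8, 225.4], 0.72), ([285.5, 260.9], 0.67), ([287.9, 200.0], 0.56)]
button_top [([286.4, 286.5], 0.61)]
hinge [([291.4, 199.3], 0.68)]
centrifuge [([289.8, 238.1], 0.69)]
bung [([235.2, 252.4], 0.57)]
weigh_bottle [([343.4, 224.6], 0.67)]
dropper_a [([201.5, 215.3], 0.87), ([180.0, 214.5], 0.87)]
dropper_b [([201.5, 215.3], 0.87), ([180.0, 214.5], 0.87)]
tape [([464.1, 277.8], 0.56), ([175.4, 214.4], 0.47)]
```

View pics/scene0.png

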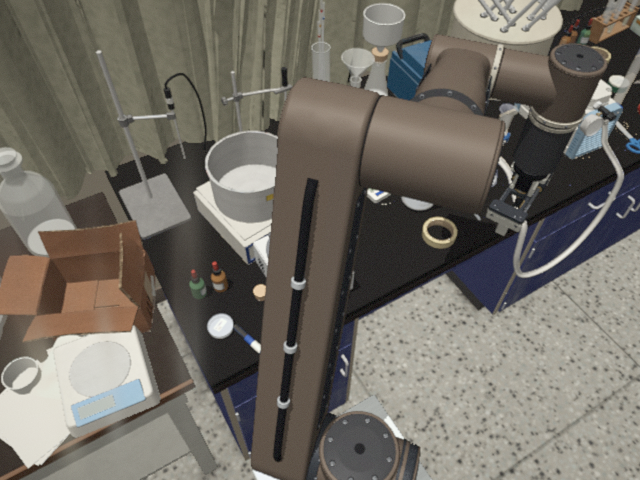

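View pics/top0.png

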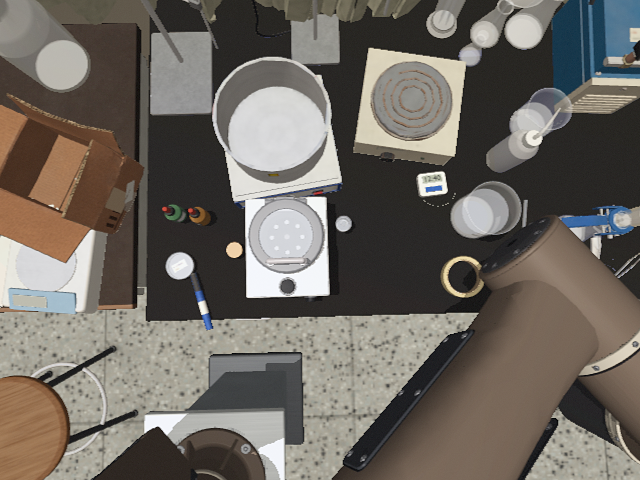

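```bash
cat >> h.py <<'E'
def ray(M,K,uv):
    d=M[:3,:3]@np.linalg.inv(K)@np.array([uv[0],uv[1],1.]); return M[:3,3],d/np.linalg.norm(d)
def atz(M,K,uv,z):
    o,d=ray(M,K,uv); return o+d*(z-o[2])/d[2]
from scipy.spatial.transform import Rotation as Ro
def toolT(o):
    T=np.eye(4);T[:3,:3]=Ro.from_euler('xyz',o['orientation'],degrees=True).as_matrix();T[:3,3]=o['tool_pos'];return T
def tri(rays):
    A=np.zeros((3,3));b=np.zeros(3)
    for o,d in rays:
        P=np.eye(3)-np.outer(d,d);A+=P;b+=P@o
    x=np.linalg.solve(A,b); return x,[round(1000*np.linalg.norm((np.eye(3)-np.outer(d,d))@(x-o)),1) for o,d in rays]
E
python3 - <<'E'
from h import *
p=vision.snapshot('top');M,K=p['cam_to_world'],p['mtx']
for n,uv,z in[('handle',(285.5,260.9),.143),('button',(287,286.5),.102),('hinge',(291.4,199.3),.098),('cent',(289.8,238.1),0),('bung',(235.2,252.4),0),('weigh',(343.4,224.6),0)]:
    print(n,atz(M,K,uv,z).round(4))
g=cv2.resize(p['color'][180:310,220:370],None,fx=5,fy=5,interpolation=cv2.INTER_CUBIC); save({'color':g[:600]},'topc.png')
T=toolT(telemetry.get_obs());print(T.round(3))
w=vision.snapshot('wrist');print(w.keys(),np.round(w['tool_from_camera'],3))
E
```

```text
handle [ 0.4844 -0.1806  0.143 ]
button [ 0.4318 -0.1801  0.102 ]
hinge [ 0.6206 -0.1932  0.098 ]
cent [ 0.5453 -0.1826  0.    ]
bung [ 0.5146 -0.0524  0.    ]
weigh [ 0.5744 -0.3113  0.    ]
[[-0.912 -0.411 -0.     0.278]
 [-0.411  0.912  0.    -0.615]
 [ 0.     0.    -1.     0.224]
 [ 0.     0.     0.     1.   ]]
dict_keys(['color', 'mtx', 'tool_from_camera', 'shot']) [[-0.001 -0.951 -0.31   0.084]
 [ 1.    -0.001 -0.     0.   ]
 [ 0.    -0.31   0.951 -0.161]
 [ 0.     0.     0.     1.   ]]
```

View pics/topc.png

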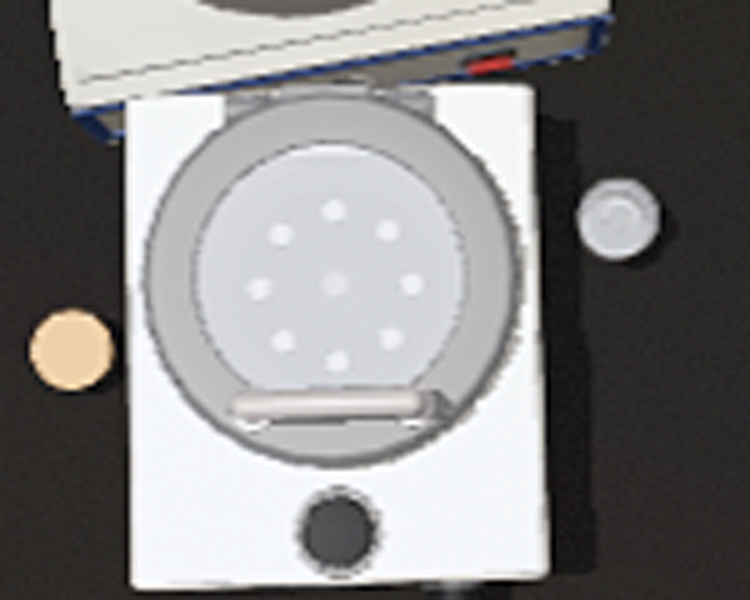

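```bash
python3 -m handwheel '[[[0,0,-0.01,-0.115,0],[0,0,-0.01,-0.115,0],[0,0,-0.01,-0.115,0],[0,0,-0.01,-0.115,0],[0,0,-0.01,-0.115,0],[0,0,-0.01,-0.115,0],[0,0,-0.01,-0.115,0],[0,0,-0.01,-0.115,0],[0,0,-0.01,-0.115,0],[0,0,-0.01,-0.115,0],[0,0,0,0,0]]]'
```

```text
clock: 2.02
tool_pos: [0.2778, -0.616, 0.3259]
orientation: [-179.9, -0.2, -89.5]
force: [-0.5, 0.2, 0.0]
opening: 0.0879
```

```bash
python3 -m handwheel '[[[-0.02,-0.01,0,0,0],[-0.03,-0.013,0,0,0],[-0.03,-0.013,0,0,0],[-0.03,-0.013,0,0,0],[-0.03,-0.013,0,0,0],[-0.03,-0.013,0,0,0],[-0.03,-0.013,0,0,0],[-0.03,-0.013,0,0,0],[-0.03,-0.013,0,0,0],[-0.03,-0.013,0,0,0],[-0.03,-0.013,0,0,0],[-0.03,-0.013,0,0,0],[-0.03,-0.013,0,0,0],[-0.03,-0.013,0,0,0],[-0.015,-0.01,0,0,0],[0,0,0,0,0],[0,0,0,0,0]]]'
python3 - <<'E'
from h import *
o=telemetry.get_obs();w=vision.snapshot('wrist');save(w,'w1.png')
s=vision.snapshot('scene');save(s,'s1.png')
M=toolT(o)@w['tool_from_camera'];np.savez('w1.npz',M=M,K=w['mtx'])
for nm,p,m in(('w',w,M),('s',s,s['cam_to_world'])):
  for n,z in(('handle',.143),('button_top',.102),('hinge',.098),('centrifuge',0),('weigh_bottle',0),('bung',0)):
    for r in place_of(n,p)[:2]: print(nm,n,np.round(r['xy'],1),round(r['conf'],2),atz(m,p['mtx'],r['xy'],z).round(4))
E
```

```text
clock: 3.43
tool_pos: [0.4655, -0.1888, 0.3231]
orientation: [180.0, 0.0, -89.9]
force: [-0.4, 0.2, 0.7]
opening: 0.0874
w handle [297.6 220.3] 0.83 [ 0.4866 -0.1807  0.143 ]
w button_top [346.1 210. ] 0.7 [ 0.4352 -0.1814  0.102 ]
w button_top [295.5 220.3] 0.64 [ 0.4914 -0.1696  0.102 ]
w hinge [187.  208.8] 0.98 [ 0.6127 -0.1817  0.098 ]
w centrifuge [260.9 193.1] 0.76 [ 0.5453 -0.1807  0.    ]
w weigh_bottle [234.6  95. ] 0.66 [ 0.5725 -0.3067  0.    ]
w bung [281.3 272.7] 0.8 [ 0.5208 -0.0612  0.    ]
s hinge [285.5 234.3] 0.92 [ 0.5969 -0.1737  0.098 ]
```

View pics/w1.png

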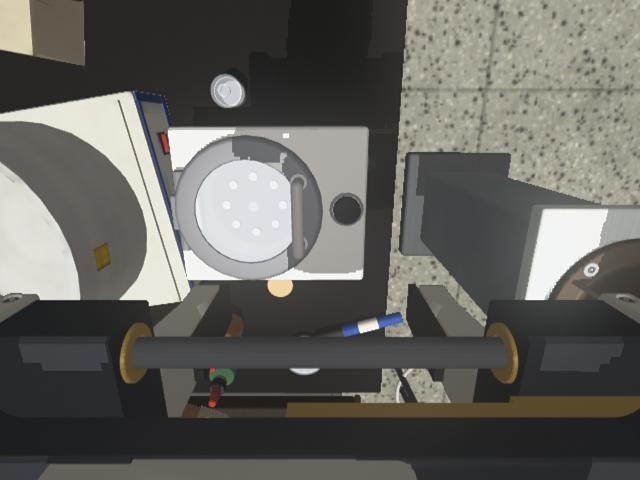

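View pics/s1.png

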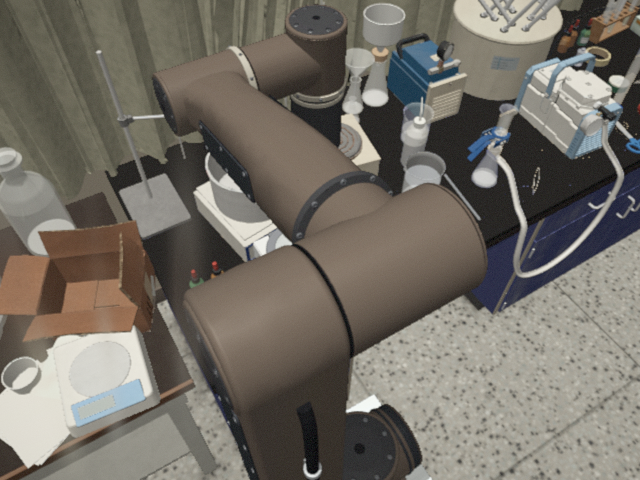

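Run:
```python
from h import *
w=np.load('w1.npz');M,K=w['M'],w['K']
for uv in((368,127),(362,279),(168,128),(187,280)): print(uv,atz(M,K,uv,.09).round(4))
for uv in((297.5,180),(298,257)): print('bar',atz(M,K,uv,.143).round(4))
p=vision.snapshot('top');T,Kt=p['cam_to_world'],p['mtx']
print('handle',tri([ray(M,K,(298,219)),ray(T,Kt,(286.5,261))]))
print('button',tri([ray(M,K,(346.3,209)),ray(T,Kt,(287.7,286.3))]))
for uv in((266,261),(304.5,261)): print('topbar',atz(T,Kt,uv,.143).round(4))
for uv in((246.5,297),(329.5,295),(245,198.5),(326,197)): print('deck',atz(T,Kt,uv,.09).round(4))
```

```text
(368, 127) [ 0.4132 -0.269   0.09  ]
(362, 279) [ 0.4126 -0.0924  0.09  ]
(168, 128) [ 0.6259 -0.2678  0.09  ]
(187, 280) [ 0.6259 -0.0909  0.09  ]
bar [ 0.486  -0.2209  0.143 ]
bar [ 0.4869 -0.1415  0.143 ]
handle (array([ 0.48501614, -0.18290663,  0.14634718]), [np.float64(1.0), np.float64(1.0)])
button (array([ 0.43310318, -0.18047593,  0.09138948]), [np.float64(1.1), np.float64(1.1)])
topbar [ 0.4853 -0.1406  0.143 ]
topbar [ 0.4832 -0.2196  0.143 ]
deck [ 0.4116 -0.0918  0.09  ]
deck [ 0.4111 -0.2704  0.09  ]
deck [ 0.6265 -0.0908  0.09  ]
deck [ 0.6252 -0.269   0.09  ]
```

```bash
python3 -m handwheel '[[[-0.004,-0.01,0.02,0,0],[-0.004,-0.01,0.025,0,0],[0,0,0.025,0,0],[0,0,0.025,0,0],[0,0,0.015,0,0],[0,0,0,0,0],[0,0,0,0,0],[0,0,0,0,0]]]'
python3 - <<'E'
from h import *
o=telemetry.get_obs();w=vision.snapshot('wrist');save(w,'w2.png')
M=toolT(o)@w['tool_from_camera'];np.savez('w2.npz',M=M,K=w['mtx'])
print(o['tool_pos'],o['joint_pos'])
for n,z in(('handle',.143),('button_top',.102)):
    for r in place_of(n,w)[:2]: print(n,np.round(r['xy'],1),round(r['conf'],2),atz(M,w['mtx'],r['xy'],z).round(4))
E
```

```text
clock: 4.85
tool_pos: [0.4861, -0.1818, 0.2149]
orientation: [-179.9, -0.0, -89.8]
force: [-0.3, -0.3, 0.2]
opening: 0.0875
[ 0.48608255 -0.18181722  0.21487788] [ 1.20862331e+00  6.09087338e+00 -1.96306463e+01  3.83669442e-02
 -6.41902693e+01 -1.03129494e+00]
handle [316.8 254.6] 0.78 [ 0.4878 -0.1782  0.143 ]
button_top [382.9 234.1] 0.76 [ 0.4344 -0.1807  0.102 ]
```

View pics/w2.png

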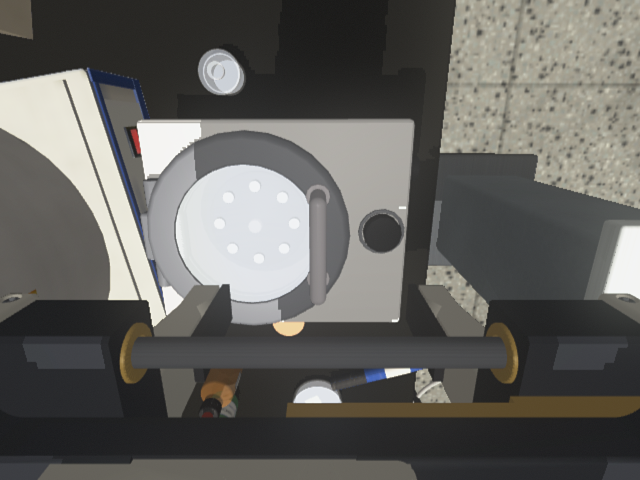

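```bash
python3 - <<'E'
from h import *
a=np.load('w1.npz');b=np.load('w2.npz')
print(tri([ray(a['M'],a['K'],(297.7,180)),ray(b['M'],b['K'],(318,188))]),tri([ray(a['M'],a['K'],(298,257)),ray(b['M'],b['K'],(318.5,303))]),tri([ray(a['M'],a['K'],(346.2,209)),ray(b['M'],b['K'],(381,231.5))]))
E
python3 -m handwheel '[[[0,0,0.015,0,0],[0,-0.001,0.015,0,0],[0,0,0.015,0,0],[0,0,0.012,0,0],[0,0,0.009,0,0],[0,0,0,0,0],[0,0,0,0,0]]]'
```

```text
(array([ 0.48782629, -0.21552782,  0.09702402]), [np.float64(1.8), np.float64(1.8)]) (array([ 0.48645104, -0.14466936,  0.1512742 ]), [np.float64(0.1), np.float64(0.1)]) (array([ 0.43449982, -0.18053231,  0.0938839 ]), [np.float64(0.1), np.float64(0.1)])
clock: 5.58
tool_pos: [0.4864, -0.1817, 0.148]
orientation: [-180.0, -0.0, -89.8]
force: [-0.5, -0.9, 0.1]
opening: 0.0874
```

```bash
python3 -m handwheel '[[[0,0,0,0,1],[0,0,0,0,1],[0,0,0,0,1],[0,0,0,0,1],[0,0,0,0,1],[0,0,0,0,1],[0,0,0,0,1],[0,0,0,0,1],[0,0,0,0,1],[0,0,0,0,1]]]'
```

```text
clock: 6.42
tool_pos: [0.4862, -0.1817, 0.1475]
orientation: [180.0, 0.0, -89.8]
force: [0.1, 0.0, 0.5]
opening: 0.0265
```

Run:
```python
from h import *
w=vision.snapshot('wrist');save(w,'w3.png');p=vision.snapshot('top');save({'color':cv2.resize(p['color'][150:330,200:400],None,fx=3,fy=3)},'t3.png')
```

```text
(no output)
```

View pics/w3.png

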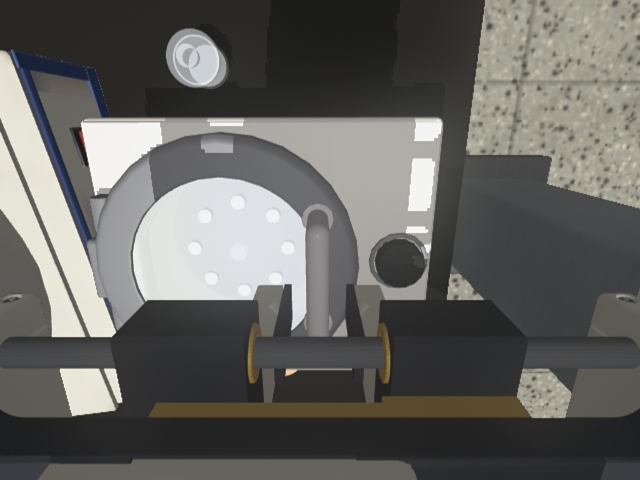

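```bash
python3 -m handwheel '[[[0,0,0,0,1],[0,0,0,0,1],[0,0,0,0,1],[0,0,0,0,1],[0,0,0,0,1],[0,0,0,0,1],[0,0,0,0,1],[0,0,0,0,1]]]'
```

```text
clock: 7.18
tool_pos: [0.4862, -0.1817, 0.1476]
orientation: [180.0, 0.0, -89.8]
force: [1.0, -0.6, 0.1]
opening: 0.0004
```

Run:
```python
from h import *
w=vision.snapshot('wrist');save(w,'w4.png');o=telemetry.get_obs();print(o['opening'],o['force'])
p=vision.snapshot('top');save({'color':cv2.resize(p['color'][150:330,200:400],None,fx=3,fy=3)},'t4.png')
```

```text
0.00032355729154844037 [ 0.66680456 -0.48978283  0.14653029]
```

View pics/w4.png

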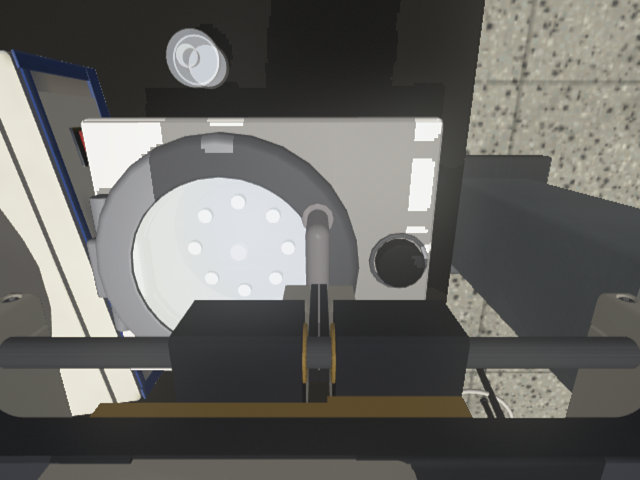

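View pics/t4.png

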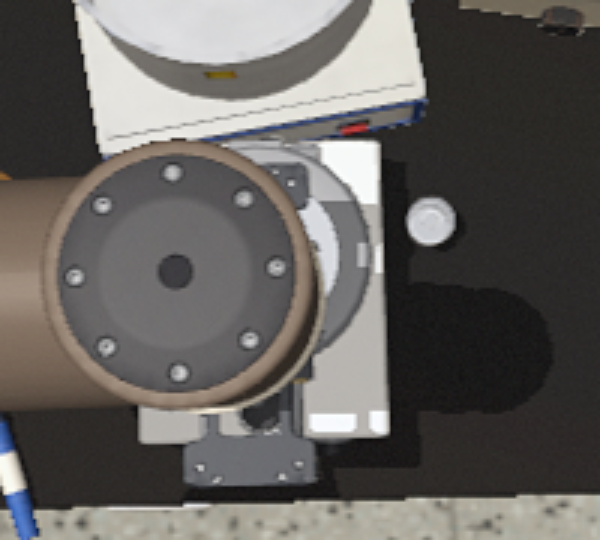

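Run:
```python
from h import *
w=vision.snapshot('wrist');C=np.linalg.inv(w['tool_from_camera']);K=w['mtx']
def pr(p): q=C@np.r_[p,1];q=K@q[:3];return (q[:2]/q[2]).round(1)
print(w['tool_from_camera'],K)
for p in((0,0,0),(0,0,.017),(.0095,0,.017),(-.0095,0,.017),(.0095,0,-.02)): print(p,pr(p))
o=telemetry.get_obs();T=np.linalg.inv(toolT(o))
for y in(-.215,-.181,-.147):
  for z in (.143,.109): print(y,z,pr((T@[.486,y,z,1])[:3]))
```

```text
[[-6.69792441e-04 -9.50549702e-01 -3.10571754e-01  8.46089676e-02]
 [ 9.99999701e-01 -7.56774146e-04  1.59574067e-04 -4.50065781e-04]
 [-3.86715756e-04 -3.10571555e-01  9.50549925e-01 -1.61141781e-01]
 [ 0.00000000e+00  0.00000000e+00  0.00000000e+00  1.00000000e+00]] [[353.75901866   0.         318.50339106]
 [  0.         353.75901866 238.28038504]
 [  0.           0.           1.        ]]
(0, 0, 0) [319.4 298.2]
(0, 0, 0.017) [319.3 283.7]
(0.0095, 0, 0.017) [319.3 267.8]
(-0.0095, 0, 0.017) [319.3 299.1]
(0.0095, 0, -0.02) [319.5 300.2]
-0.215 0.143 [320.1 232.7]
-0.215 0.109 [319.8 215.4]
-0.181 0.143 [319.8 295.2]
-0.181 0.109 [319.6 269.4]
-0.147 0.143 [319.6 350.8]
-0.147 0.109 [319.4 318.3]
```

Run:
```python
import cv2
a=cv2.imread('pics/w4.png')[190:310,240:400];b=cv2.imread('pics/w3.png')[190:350,230:410]
cv2.imwrite('pics/w4z.png',cv2.resize(a,None,fx=5,fy=5,interpolation=2));cv2.imwrite('pics/w3z.png',cv2.resize(b,None,fx=3.7,fy=3.7,interpolation=2))
```

```text
(no output)
```

View pics/w4z.png

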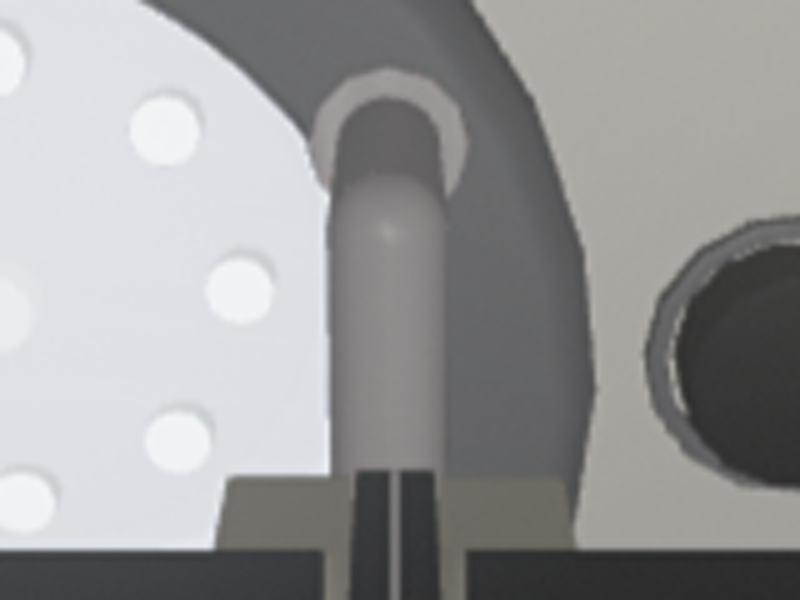

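View pics/w3z.png

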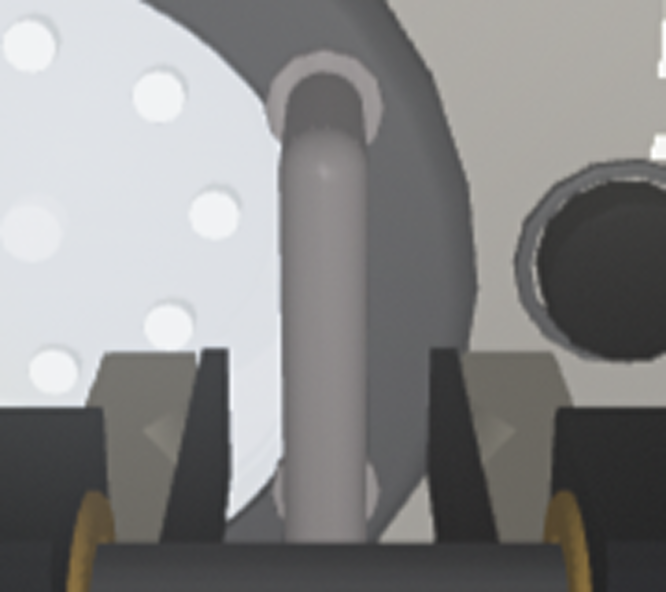

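```bash
python3 -m handwheel '[[[0,0,0,0,0.4],[0,0,0,0,0.4],[0,0,0,0,0.4],[0,0,0,0,0.4],[0,0,0,0,0.4],[0,0,0,0,0.4],[0,0,0,0,0.4],[0,0,0,0,0.4],[0,0,0,0,0.4],[0,0,0,0,0.4],[0,0,0,0,0.4],[0,0,0,0,0.4]]]'
python3 -m handwheel '[[[0,0,0.004,0,0.4],[0,0,0.004,0,0.4],[0,0,0.004,0,0.4],[0,0,0.002,0,0.4],[0,0,0,0,0.4],[0,0,0,0,0.4]]]'
python3 - <<'E'
from h import *
w=vision.snapshot('wrist');save({'color':cv2.resize(w['color'][190:350,220:420],None,fx=3.7,fy=3.7)},'w5.png');print(telemetry.get_obs()['force'])
E
```

```text
clock: 8.33
tool_pos: [0.4863, -0.1817, 0.1476]
orientation: [-180.0, 0.0, -89.8]
force: [-0.2, 0.2, 0.2]
opening: 0.0528
clock: 8.83
tool_pos: [0.4861, -0.1817, 0.1333]
orientation: [180.0, -0.0, -89.8]
force: [1.0, -1.0, 0.6]
opening: 0.0525
[-1.14774538 -0.13285039 -0.25461463]
```

View pics/w5.png

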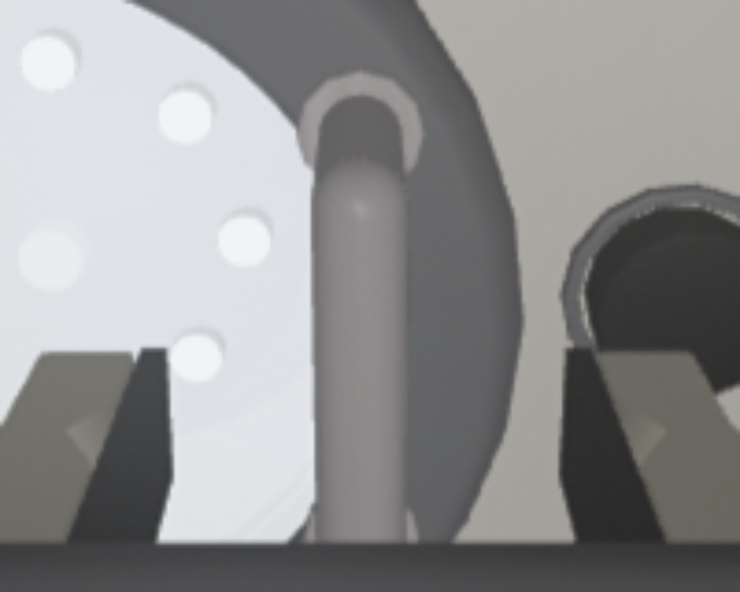

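```bash
python3 -m handwheel '[[[0,0,0.004,0,0.4],[0,0,0,0,0.4],[0,0,0,0,1],[0,0,0,0,1],[0,0,0,0,1],[0,0,0,0,1],[0,0,0,0,1],[0,0,0,0,1],[0,0,0,0,1],[0,0,0,0,1],[0,0,0,0,1],[0,0,0,0,1],[0,0,0,0,1],[0,0,0,0,1]]]'
python3 - <<'E'
from h import *
w=vision.snapshot('wrist');save({'color':cv2.resize(w['color'][190:350,220:420],None,fx=3.7,fy=3.7)},'w6.png')
E
```

```text
clock: 10.05
tool_pos: [0.4869, -0.1816, 0.1297]
orientation: [-179.9, -0.0, -89.8]
force: [6.4, -1.0, -3.6]
opening: 0.0105
```

View pics/w6.png

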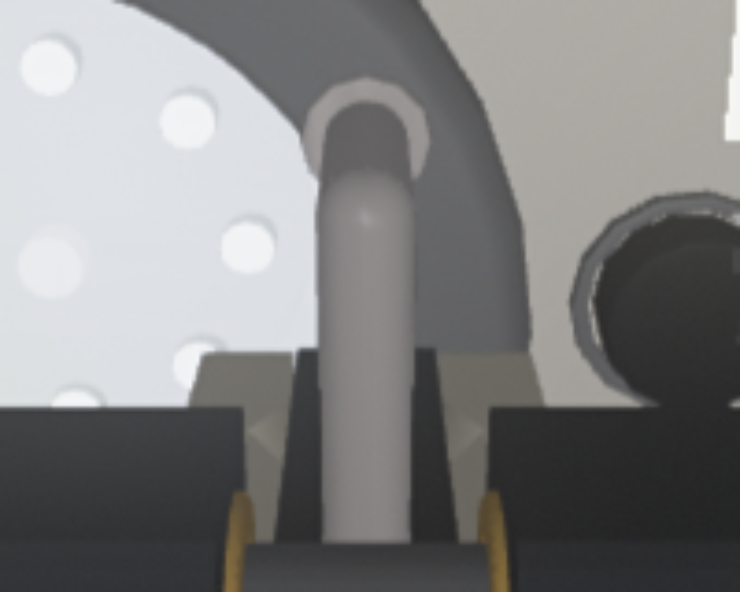

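```bash
python3 -m handwheel '[[[0,0,0,0,1],[0,0,0,0,1],[0,0,0,0,1]]]'
```

```text
clock: 10.35
tool_pos: [0.4869, -0.1816, 0.1297]
orientation: [-179.9, -0.0, -89.8]
force: [5.2, -0.3, -3.5]
opening: 0.0111
```

```bash
python3 -m handwheel '[[[0,-0.001,-0.001,0,1],[0,0,-0.001,0,1],[0,0,-0.001,0,1],[0,0,0,0,1]]]'; python3 -m handwheel '[[[0,0,-0.001,0,1],[0,0,-0.001,0,1],[0,0,-0.001,0,1],[0,0,0,0,1]]]'
```

```text
clock: 10.68
tool_pos: [0.4878, -0.1816, 0.1322]
orientation: [-180.0, 0.0, -89.8]
force: [5.8, -1.6, -9.2]
opening: 0.0109
clock: 11.02
tool_pos: [0.4878, -0.1815, 0.1328]
orientation: [180.0, 0.0, -89.9]
force: [16.0, -6.8, -30.7]
opening: 0.011
```

```bash
python3 -m handwheel '[[[0,0,0.002,0,1],[0,0,0.002,0,1],[0,0,0.002,0,1],[0,0,0,0,0.4],[0,0,0,0,0.4],[0,0,0,0,0.4],[0,0,0,0,0.4],[0,0,0,0,0.4],[0,0,0,0,0.4],[0,0,0,0,0.4]]]'
python3 -m handwheel '[[[0,0,-0.01,0,0.4],[0,0,-0.015,0,0.4],[0,0,-0.02,0,0.4],[0,0,-0.02,0,0.4],[0,0,-0.02,0,0.4],[0,0,0,0,0.4],[0,0,0,0,0.4]]]'
```

```text
clock: 11.85
tool_pos: [0.4871, -0.1816, 0.1295]
orientation: [180.0, 0.0, -89.8]
force: [1.0, 0.7, 0.1]
opening: 0.0503
clock: 12.43
tool_pos: [0.488, -0.1817, 0.2164]
orientation: [-179.8, -0.0, -89.8]
force: [-1.3, 0.7, 0.1]
opening: 0.0526
```

```bash
python3 -m handwheel '[[[0,0.014,0,0,1],[0,0.015,0,0,1],[0,0.015,0,0,1],[0,0.014,0,0,1],[0,0,0,0.112,1],[0,0,0,0.112,1],[0,0,0,0.112,1],[0,0,0,0.112,1],[0,0,0,0.112,1],[0,0,0,0.112,1],[0,0,0,0.112,1],[0,0,0,0.112,1],[0,0,0,0.112,1],[0,0,0,0.112,1],[0,0,0,0.112,1],[0,0,0,0.112,1],[0,0,0,0.112,1],[0,0,0,0.112,1],[0,0,0,0,1]]]'
python3 - <<'E'
from h import *
o=telemetry.get_obs();w=vision.snapshot('wrist');save(w,'w7.png')
M=toolT(o)@w['tool_from_camera'];print(o['tool_pos'],o['joint_pos'].round(1),o['opening'])
for n,z in(('handle',.143),('button_top',.102)):
    for r in place_of(n,w)[:2]: print(n,np.round(r['xy'],1),round(r['conf'],2),atz(M,w['mtx'],r['xy'],z).round(4))
E
```

```text
clock: 14.02
tool_pos: [0.4287, -0.1818, 0.2142]
orientation: [180.0, -0.0, -180.0]
force: [-0.7, -0.3, -0.2]
opening: 0.0002
[ 0.42868612 -0.18175187  0.21424874] [  1.3   0.8 -25.4  -0.  -63.8 -91.3] 0.0002240371463464504
handle [319.5 321. ] 0.59 [ 0.4853 -0.1809  0.143 ]
button_top [322.7 240.5] 0.75 [ 0.4354 -0.1782  0.102 ]
```

View pics/w7.png

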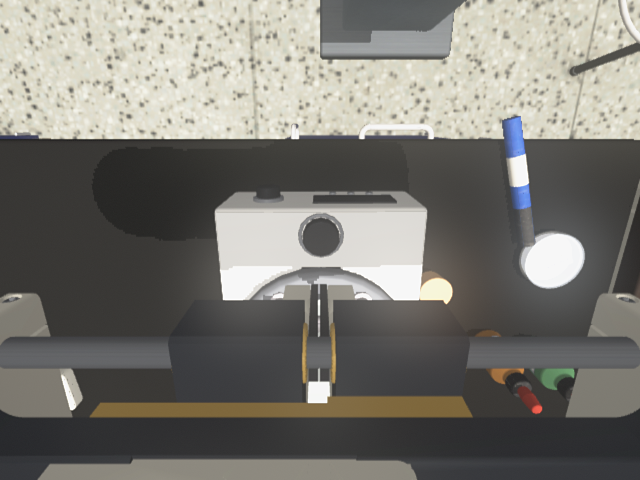

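```bash
python3 -m handwheel '[[[0,0.001,0.015,0,1],[0,0,0.02,0,1],[0,0,0.02,0,1],[0,0,0.02,0,1],[0,0,0.017,0,1],[0,0,0.01,0,1],[0,0,0,0,1],[0,0,0,0,1]]]'
python3 - <<'E'
from h import *
w=vision.snapshot('wrist');save(w,'w8.png')
E
```

```text
clock: 14.83
tool_pos: [0.429, -0.1809, 0.1124]
orientation: [-180.0, -0.1, -179.5]
force: [0.2, -0.9, -0.1]
opening: 0.0005
```

View pics/w8.png

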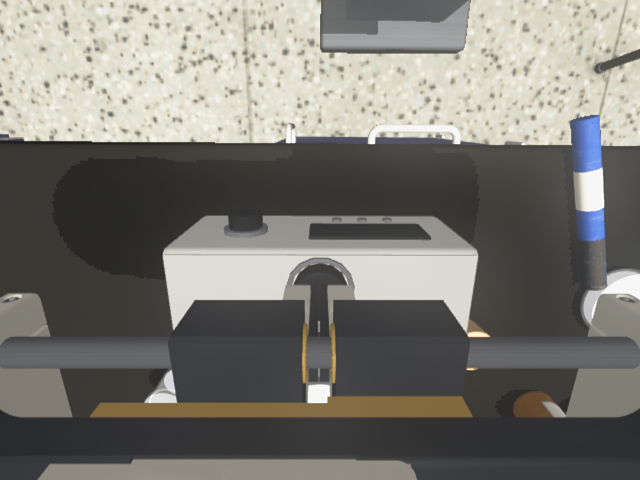

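```bash
python3 -m handwheel '[[[0,0,0.003,0,1],[0,0,0.003,0,1],[0,0,0.003,0,1],[0,0,0,0,1]]]'; python3 -m handwheel '[[[0,0,0.002,0,1],[0,0,0.002,0,1],[0,0,0,0,1]]]'; python3 -m handwheel '[[[0,0,0.002,0,1],[0,0,0.002,0,1],[0,0,0,0,1]]]'
```

```text
clock: 15.22
tool_pos: [0.429, -0.1808, 0.1033]
orientation: [180.0, -0.0, -179.7]
force: [0.3, -0.2, 0.9]
opening: 0.0004
clock: 15.47
tool_pos: [0.4292, -0.1808, 0.0993]
orientation: [180.0, -0.0, -179.7]
force: [1.1, -0.7, 1.2]
opening: 0.0003
clock: 15.72
tool_pos: [0.4293, -0.1808, 0.0953]
orientation: [-180.0, -0.0, -179.7]
force: [0.1, 0.2, -0.5]
opening: 0.0004
```

```bash
python3 -m handwheel '[[[0,0,0.002,0,1],[0,0,0.002,0,1],[0,0,0,0,1]]]'
python3 - <<'E'
from h import *
w=vision.snapshot('wrist');save({'color':cv2.resize(w['color'][180:420,160:480],None,fx=2.5,fy=2.5)},'w9.png')
E
```

```text
clock: 15.97
tool_pos: [0.4292, -0.1808, 0.0912]
orientation: [-180.0, -0.0, -179.7]
force: [0.4, 0.6, 0.8]
opening: 0.0003
```

View pics/w9.png

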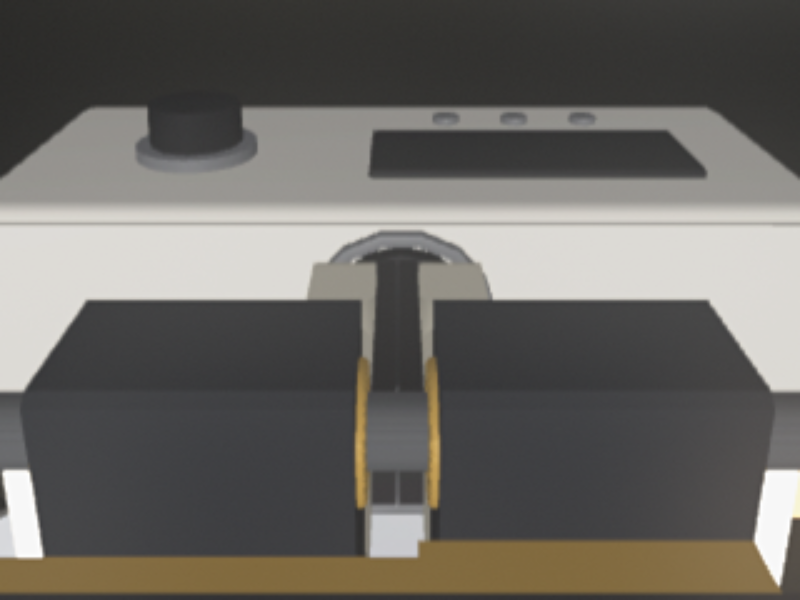

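```bash
python3 -m handwheel '[[[0,0,0.0015,0,1],[0,0,0.0015,0,1],[0,0,0,0,1]]]'; python3 -m handwheel '[[[0,0,0.0015,0,1],[0,0,0.0015,0,1],[0,0,0,0,1]]]'
```

```text
clock: 16.27
tool_pos: [0.4293, -0.1808, 0.0892]
orientation: [-180.0, -0.0, -179.6]
force: [-5.2, 2.2, 11.3]
opening: 0.0005
clock: 16.52
tool_pos: [0.4294, -0.1809, 0.0889]
orientation: [-179.9, 0.0, -179.6]
force: [-14.3, 9.4, 45.3]
opening: 0.0002
```

```bash
python3 -m handwheel '[[[0,0,-0.003,0,1],[0,0,-0.01,0,1],[0,0,-0.02,0,1],[0,0,-0.025,0,1],[0,0,-0.025,0,1],[0,0,-0.025,0,1],[0,0,-0.02,0,1],[0,0,0,0,1],[0,0,0,0,1]]]'
python3 - <<'E'
from h import *
w=vision.snapshot('wrist');print(telemetry.get_obs()['tool_pos'])
a=cv2.resize(w['color'][200:270,270:370],None,fx=4,fy=4,interpolation=2);b=cv2.imread('pics/w7.png')[200:270,270:370,::-1]
save({'color':np.hstack([a,cv2.resize(b,None,fx=4,fy=4,interpolation=2)])},'w10.png')
E
```

```text
clock: 17.27
tool_pos: [0.4298, -0.1807, 0.2144]
orientation: [180.0, 0.1, -179.7]
force: [0.0, -0.9, -1.2]
opening: 0.0005
[ 0.42906405 -0.18065113  0.21331511]
```

View pics/w10.png

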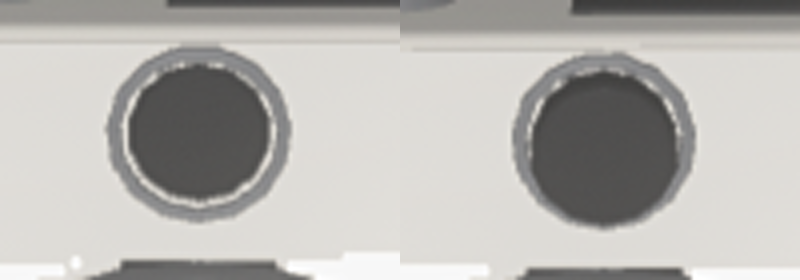

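```bash
python3 -m handwheel '[[[0,0,0,-0.112,0.4],[0,0,0,-0.112,0.4],[0,0,0,-0.112,0.4],[0,0,0,-0.112,0.4],[0,0,0,-0.112,0.4],[0,0,0,-0.112,0.4],[0,0,0,-0.112,0.4],[0,0,0,-0.112,0.4],[0,0,0,-0.112,0.4],[0,0,0,-0.112,0.4],[0,0,0,-0.112,0.4],[0,0,0,-0.112,0.4],[0,0,0,-0.112,0.4],[0,0,0,-0.112,0.4],[0,-0.02,0,0,0.4],[0,-0.02,0,0,0.4],[0,-0.019,0,0,0.4],[0,0,0,0,0.4],[0,0,0,0,0.4]]]'
```

```text
clock: 18.9
tool_pos: [0.488, -0.1805, 0.2116]
orientation: [179.8, 0.0, -89.8]
force: [-0.4, 1.3, -0.3]
opening: 0.0527
```

```bash
python3 -m handwheel '[[[0,0,0.015,0,0.4],[0,0,0.02,0,0.4],[0,0,0.02,0,0.4],[0,0,0.015,0,0.4],[0,0,0.008,0,0.4],[0,0,0.004,0,0.4],[0,0,0,0,0.4],[0,0,0,0,0.4]]]'
```

```text
clock: 19.57
tool_pos: [0.4884, -0.1807, 0.1321]
orientation: [-180.0, -0.0, -89.8]
force: [-0.6, 0.2, 0.4]
opening: 0.0527
```

```bash
python3 -m handwheel '[[[0,0,0.004,0,0.4],[0,0,0,0,0.4],[0,0,0,0,1],[0,0,0,0,1],[0,0,0,0,1],[0,0,0,0,1],[0,0,0,0,1],[0,0,0,0,1],[0,0,0,0,1],[0,0,0,0,1],[0,0,0,0,1],[0,0,0,0,1],[0,0,0,0,1],[0,0,0,0,1]]]'; python3 -m handwheel '[[[0,0,-0.002,0,1],[0,0,-0.002,0,1],[0,0,-0.002,0,1],[0,0,-0.002,0,1],[0,0,0,0,1],[0,0,0,0,1]]]'
```

```text
clock: 20.73
tool_pos: [0.487, -0.1807, 0.1274]
orientation: [179.9, 0.0, -89.8]
force: [-5.6, 0.6, 4.5]
opening: 0.0108
clock: 21.23
tool_pos: [0.4901, -0.1806, 0.1361]
orientation: [-179.8, -0.0, -89.8]
force: [5.9, -2.0, -5.7]
opening: 0.011
```

```bash
python3 -m handwheel '[[[0,-0.0025,-0.0045,0,1],[0,-0.003,-0.0045,0,1],[0,-0.003,-0.0045,0,1],[0,-0.003,-0.0048,0,1],[0,-0.003,-0.0047,0,1],[0,-0.003,-0.0047,0,1],[0,-0.0035,-0.0043,0,1],[0,-0.0036,-0.0043,0,1],[0,-0.0036,-0.0043,0,1],[0,0,0,0,1]]]'
```

```text
clock: 22.07
tool_pos: [0.5154, -0.1806, 0.1773]
orientation: [179.9, 0.0, -89.8]
force: [-10.0, 1.7, 5.1]
opening: 0.0113
```

```bash
python3 -m handwheel '[[[0,-0.0035,-0.0043,0,1],[0,-0.004,-0.0042,0,1],[0,-0.004,-0.0038,0,1],[0,-0.0045,-0.0034,0,1],[0,-0.0045,-0.0033,0,1],[0,-0.0046,-0.0032,0,1],[0,0,0,0,1]]]'
```

```text
clock: 22.65
tool_pos: [0.5415, -0.1807, 0.2004]
orientation: [180.0, -0.0, -89.8]
force: [-9.2, 2.9, 9.1]
opening: 0.0109
```

```bash
python3 -m handwheel '[[[0,-0.0045,-0.0034,0,1],[0,-0.0047,-0.003,0,1],[0,-0.0047,-0.0028,0,1],[0,0,0,0,1],[0,0,0,0,1],[0,0,0,0,1]]]'
python3 - <<'E'
from h import *
o=telemetry.get_obs();w=vision.snapshot('wrist');save(w,'w11.png');s=vision.snapshot('scene');save(s,'s11.png')
print(silhouettes('cover',s)[:1] and 1)
dx=o['tool_pos'][0]-.487;dz=o['tool_pos'][2]-.1274
print(dx,dz,np.degrees(np.arctan2(.045+dz,.130-dx))-19.1,np.hypot(.045+dz,.13-dx),o['force'],o['opening'])
E
```

```text
clock: 23.15
tool_pos: [0.5557, -0.1806, 0.2093]
orientation: [-179.9, -0.0, -89.8]
force: [-5.1, 0.0, 5.8]
opening: 0.0111
[]
0.06868314575664858 0.0818552268410222 45.10269403812391 0.14089714401359454 [-5.09460084  0.02150151  5.83976633] 0.011051689097266556
```

View pics/w11.png

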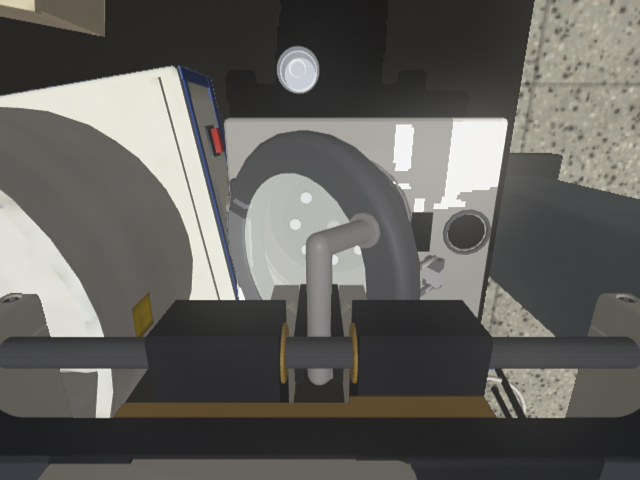

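View pics/s11.png

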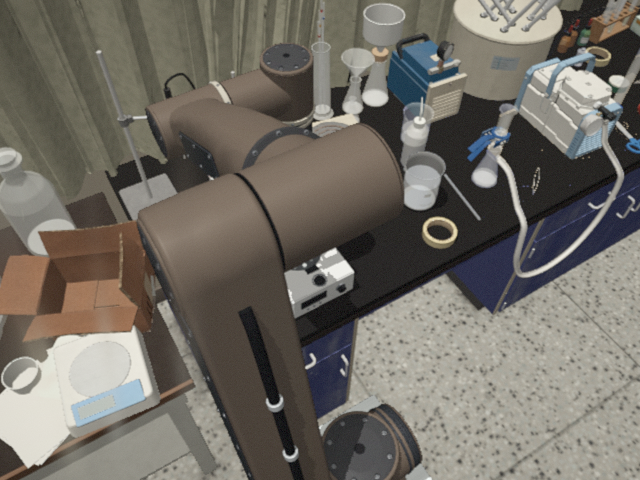

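```bash
python3 -m handwheel '[[[0,0,0,0,1],[0,0,0,0,1],[0,0,0,0,1],[0,0,0,0,1],[0,0,0,0,1],[0,0,0,0,1],[0,0,0,0,1],[0,0,0,0,1],[0,0,0,0,1],[0,0,0,0,1],[0,0,0,0,1],[0,0,0,0,1]]]'
python3 - <<'E'
from h import *
w=vision.snapshot('wrist');p=vision.snapshot('top');save(p,'t12.png')
b=cv2.imread('pics/w11.png')[...,::-1];print(np.abs(w['color'].astype(int)-b).mean())
a=cv2.imread('pics/top0.png')[...,::-1]
for n,z in(('bung',0),('weigh_bottle',0),('dropper_a',0),('dish',0),('tape',0),('pen',0)): print(n,[(np.round(r['xy'],1).tolist(),round(r['conf'],2)) for r in place_of(n,p)[:2]])
E
```

```text
clock: 24.3
tool_pos: [0.5556, -0.1806, 0.2092]
orientation: [-179.9, -0.0, -89.8]
force: [-5.9, 1.0, 4.7]
opening: 0.0109
0.6817925347222222
bung [([234.0, 253.0], 0.73)]
weigh_bottle [([340.5, 225.5], 0.48), ([237.1, 253.6], 0.45)]
dropper_a [([203.1, 217.3], 0.36)]
dish [([183.7, 266.2], 0.59)]
tape [([461.8, 277.1], 0.65)]
pen [([202.8, 302.8], 0.92)]
```

View pics/t12.png

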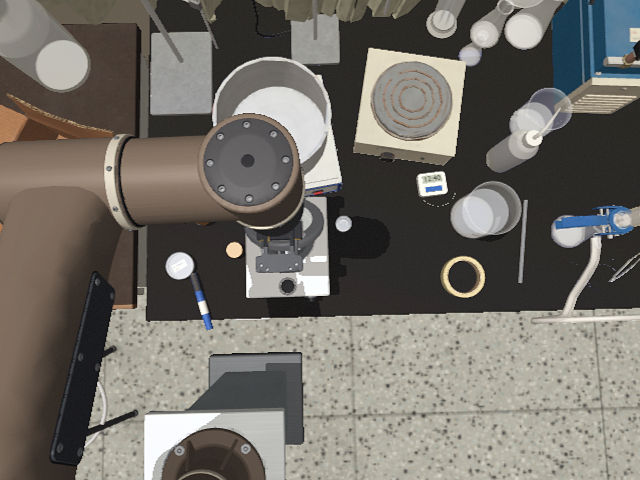

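```bash
python3 -c "
from h import *
print(close_job()); "
```

```text
the job is handed in; nothing more can be done
None
```

The cover was caught. I freed it with the button, lifted it to about 45°, and handed the job in at about 24 s with the gripper still holding the handle.

**What I did**
- My first grasp closed just above the bar and held nothing. Judging from the pictures and from where the fingers touched, the fingertips sit at about the TCP, not 17 mm ahead of it. I reopened, went lower and gripped the bar.
- The tug stopped after about 3 mm with roughly 31 N of pull, so the latch was holding.
- I let go, turned the gripper a quarter turn so its body would clear the handle, and pressed the button. The press ended firmly at about 45 N, above the button's own 3 N. The wrist picture then showed the button down inside its ring.
- I gripped the bar again and lifted the cover along its arc.

**Last checks**
- **Cover angle:** 45.1°, worked out from the tool position. The same calculation put the bar 141 mm from the hinge instead of the nominal 138 mm, so the angle may be off by a degree or two.
- **Grip:** The opening was a steady 11 mm, and the pose stayed the same over a full second. About 8 N of sideways pull on the hinge remained.
- **Other things on the bench:** The bung, weighing bottle, dish, tape and pen were where they started in the top view. The two dropper bottles were hidden under the arm there, so I could not check them, though the arm's path gave no sign of contact.

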